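# Put two lathe tool rests away in their shaped nests

## Task

Put both steel tool rests away in the wooden nests on the bench, each in the nest whose pocket has its shape: the end of its post tucked under the wooden bridge, and the whole rest lying flat on the board inside its fences, fully home. Leave the bottle, tin, wooden disc, spanner and faceplate around them where they are.

Things in the scene. Friction and masses are not known exactly. Their poses are not given: they have to be found in the camera images.
- rest_t: Plain dark steel lathe tool rest, T-shaped, lying flat, 18 mm thick: bar 130 mm long (y -65 to +65), post at its middle. Bar 26 mm wide (x -13 to +13). Post along -x, 22 mm wide (y -11 to +11) to x = -97, then a tip 16 wide and 12 thick (z 3 to 15) to x = -105. Origin on the underside where the centre lines of bar and post cross; x from post to bar, y along the bar, z up. 0.36 to 0.59 kg.
- rest_t_grip (a point): Point on the T-shaped rest's post, at x = -35 mm, halfway up its 18 mm thickness: a good place to grip across the post (22 mm wide, flat sides, along y). Axes as the rest's. Centre of mass at x = -21, y = 0 mm, so the bar sags by one to three degrees in the grip: feel the board with the end of the post before sliding it in.
- rest_l: Plain dark steel lathe tool rest, L-shaped, lying flat, 18 mm thick: bar 90 mm long (y -11 to +79), post at one end. Bar 26 mm wide (x -13 to +13). Post along -x, 22 mm wide (y -11 to +11) to x = -97, then a tip 16 wide and 12 thick (z 3 to 15) to x = -105. Origin on the underside where the centre lines of bar and post cross; x from post to bar, y along the bar, z up. 0.36 to 0.59 kg.
- rest_l_grip (a point): Point on the L-shaped rest's post, at x = -35 mm, halfway up its 18 mm thickness: a good place to grip across the post (22 mm wide, flat sides, along y). Axes as the rest's. Centre of mass at x = -26, y = +18 mm, so the bar sags by one to three degrees in the grip: feel the board with the end of the post before sliding it in.
- nest_t_seat (a point): Point of the T-shaped nest, on the board's upper face (10 mm over the bench). The pocket's frame (fences, stop and bridge in one) is clamped on the board 2 to 26 mm from here towards -x, differing each time and NOT in this pose: feel for the stop, or see it. It does not move. A rest that is home has its origin at x = -F of this frame (F that offset), y = 0, z = 0, axes agreeing.
- nest_t: Fixed plywood board 178 x 158 x 10 mm; origin its middle, underside; axes as the seat's. Frame, x from home rest's origin: bar fences 12 mm high (inner x = 14.75, 2.5 mm off bar ends; front corners to x -25); channel 25.5 wide, x -82 to stop -106.75, mouth flared from -66; bridge x -86 to -115, 21.5 to 28.5 mm high. Enter bar raised 7-20 deg, back 1 mm off stop, lower: 3.5 mm play in x.
- nest_l_seat (a point): Point of the L-shaped nest, on the board's upper face (10 mm over the bench). The pocket's frame (fences, stop and bridge in one) is clamped on the board 2 to 26 mm from here towards -x, differing each time and NOT in this pose: feel for the stop, or see it. It does not move. A rest that is home has its origin at x = -F of this frame (F that offset), y = 0, z = 0, axes agreeing.
- nest_l: Fixed plywood board 178 x 122 x 10 mm; origin its middle, underside; axes as the seat's. Frame, x from home rest's origin: bar fences 12 mm high (inner x = 14.75, 2.5 mm off bar ends; front corners to x -25); channel 25.5 wide, x -82 to stop -106.75, mouth flared from -66; bridge x -86 to -115, 21.5 to 28.5 mm high. Enter bar raised 7-20 deg, back 1 mm off stop, lower: 3.5 mm play in x.
- paint_bottle: white plastic bottle 44 mm across, 110 high, bystander; origin centre of underside
- wax_tin: closed flat metal tin 80 mm across, 45 high, bystander behind the row; origin centre of underside
- bowl_blank: dark wooden disc 100 mm across, 40 high, bystander; origin centre of underside
- spanner: steel spanner 180 mm long lying flat, bystander at the left; origin centre of underside
- faceplate: dark steel lathe faceplate, 90 mm flange with a 36 mm hub, 30 high, bystander at the right; origin centre of underside
Not all that is in view belongs to the job. What is shaped like the rest_l but purple is not meant. What is shaped like the nest_t but purple is not meant.

How it is judged:
At the end, for the whole second after the job is handed in: Each rest lies still in the nest of its own shape, flat on the board inside the fences wherever the frame is clamped: height within 3 mm, tilt under 2.2 degrees, turned under 3.4 degrees, origin -31 to +3 mm from the nest's point along x and within 5 mm along y (x of rest_t in the frame of nest_t_seat between -0.031 and 0.003 m and y of rest_t in the frame of nest_t_seat between -0.005 and 0.005 m and z of rest_t in the frame of nest_t_seat between -0.003 and 0.003 m and angle between the x axis of rest_t and the x axis of nest_t_seat, either way round below 0.06 rad and angle between each of rest_t, rest_l's own z axis and vertical below 0.04 rad and linear speed of each of rest_t, rest_l below 0.01 m/s and x of rest_l in the frame of nest_l_seat between -0.031 and 0.003 m and y of rest_l in the frame of nest_l_seat between -0.005 and 0.005 m and z of rest_l in the frame of nest_l_seat between -0.003 and 0.003 m and angle between the x axis of rest_l and the x axis of nest_l_seat, either way round below 0.06 rad); the robot touches nothing.
It fails at once if the paint bottle, tin, wooden disc, spanner or faceplate is shifted by more than 30 mm (distance of any of paint_bottle, wax_tin, bowl_blank, spanner, faceplate from where it was at the start of the episode above 0.03 m).
It also fails if it takes over 72 s, if anything falls off the work surface, if the arm or the gripper's body presses on something with over 40 N, if the wrist force passes 120 N, or if a joint passes its speed limit or range.

## Robot

A 7-joint arm with a two-finger parallel gripper is mounted at the origin on the work surface. World frame = base frame: x ahead of the robot, y to its left, z up, the work surface at z = 0. Lengths are in m, angles in rad, forces in N, time in s.
With the tool pointing down it reaches from about 0.4 to 0.9 m from the base axis. Payload 5.6 kg.
Tool frame: the origin (TCP) lies midway between the tips of the shut fingers; the grasp point (between the pads) lies 19 mm behind it; y points along the fingers, z is the direction in which the jaws open and shut, and the axes are right-handed (so a half turn about y gives the same grasp; the last joint's range is limited). The gripper opens to 92 mm and grips with 3 to 60 N. Pads are 20 mm wide; open, the fingers measure 128 mm over their backs; the gripper's body (75 mm by 189 mm) begins 69 mm behind the grasp point.
Start: joints at [1.061, 0.468, -0.012, 1.603, 0.006, 1.071, -0.056], TCP at [0.292, -0.58, 0.215] pointing down, gripper open.
Joint ranges: [-2.53, 2.53], [-0.31, 2.02], [-1.57, 1.55], [0.28, 2.44], [-1.29, 4.43], [0.15, 1.84], [-2.92, 2.92]. Speed limits (rad/s): [2.57, 2.57, 3.14, 3.14, 3.14, 3.14, 3.14].

## Interface

Orientations are given as a 3x3 rotation matrix whose columns are the frame's x, y, z axes.
In Python, from station import env, effector, solver, viewer, workorder, search_frame, tip_of gives the robot as it stands. Calls block until the motion is done:
- env.reach(position, orientation): joint-space move of the TCP to a pose.
- env.movel(position, frame=None, rate=0.15): straight line of the TCP; frame=None keeps the orientation; rate is the mean speed in m/s.
- env.goto_joints(angles): joint-space move.
- effector.release() and effector.grasp(squeeze=None): open the fingers fully, or close them until they stop; squeeze is the grip in N (None keeps the last).
- env.pause(seconds).
- solver.inverse_kinematics(position, orientation): joint angles nearest the present ones, or None.
- env.sense(): the state.
- viewer.read_camera(name): name is "scene" or "top"; returns (picture, depth): 384x512x3 uint8, red, green, blue; 384x512 float32, m along the optical axis (not along the pixel's ray), 0 where there is no reading.
- viewer.camera_info(name): a dict with "intrinsics" (3x3 intrinsics, pixels), "eye" and "rotation" of the camera in the world. Camera axes: x right, y up, looking along -z (the intrinsics and any distortion apply to the point x, -y, -z); pixel columns grow to the right and rows downward; lengths in m; the calibration is good to about 2 mm. A picture is of the moment at which its call begins. camera_info takes no time and is no camera call.
A pose or a line that the arm cannot do raises env.PlanningError and nothing moves.
- workorder.finish_job(): hands the job in, once; it reports no verdict.
Trained networks look in the newest picture that a camera, given by its name, has taken for a name from the list of things; names that differ only in an ending like _2 or _b are one class to them, and where a whole thing is asked for, a point or a joint stands for the part that bears it (a point fixed in the world has none). Each returns a list of dicts, best first, with "score" (0 to 1); they miss things now and then, are a little off and sometimes report something else, mostly with a low value. They report only what shows in the picture. A call takes as long as a camera call. They do not tell look-alikes from the thing itself.
- search_frame(camera, name): "at" ([x, y, z] in m, in world coordinates, good to about 4 mm: the middle of the surface that is visible of it).
- tip_of(camera, name): "at" ([x, y, z] in m, in world coordinates, good to about 4 mm: a listed point, or the origin of a listed thing).
The state is a dict: "t": time; "joint_positions": joint angles; "joint_velocities": joint speeds; "tau": joint torques, N m; "ee_pos": TCP position; "tcp_rot": TCP orientation; "wrist_force": force on the tool from outside, world axes, zero at the start; "moment": the same for the moment, N m; "gripper_width": finger opening in m.
Only numpy, scipy, OpenCV 4.12 (cv2) and the standard library are available. Lean on these libraries where they do the work, as an engineer would, in place of code of your own. Each camera call takes 0.05 s, during which the arm holds its last target.

## Working session

There is one attempt and no reset: what is moved stays moved. The work goes in short steps, each a Python script; the robot and the scene stay as the last script left them, time stands still between calls to the robot, and variables do not carry over. Pictures are saved under pics/ and viewed, and the job is handed in when it is done.

```bash
ls; mkdir -p pics
python3 - <<'E'
from station import env, effector, solver, viewer, workorder, search_frame, tip_of
import cv2, numpy as np
for n in ("top","scene"):
    im,d=viewer.read_camera(n); cv2.imwrite(f"pics/{n}0.png",cv2.resize(im[:,:,::-1],(800,600),interpolation=cv2.INTER_CUBIC)); np.savez(f"{n}0.npz",im=im,d=d)
    c=viewer.camera_info(n); print(n,c)
    for o in ("rest_t","rest_t_grip","rest_l","rest_l_grip","nest_t_seat","nest_l_seat","nest_t","nest_l"):
        print(o,[(np.round(r['at'],3).tolist(),round(r['score'],2)) for r in tip_of(n,o)])
s=env.sense(); print(s)
E
```

```text
pics
top {'intrinsics': array([[496.01819726,   0.        , 250.20114054],
       [  0.        , 496.01819726, 183.61885525],
       [  0.        ,   0.        ,   1.        ]]), 'eye': array([0.28678435, 0.0084897 , 1.80360409]), 'rotation': array([[-0.00756593,  0.99347807, -0.1137721 ],
       [-0.99990474, -0.00620285,  0.01233004],
       [ 0.01154391,  0.11385455,  0.99343036]])}
rest_t [([0.536, 0.095, -0.003], 0.77), ([0.543, -0.338, 0.003], 0.74), ([0.451, -0.349, -0.003], 0.66), ([0.57, 0.092, 0.011], 0.52)]
rest_t_grip [([0.572, 0.095, 0.016], 0.6)]
rest_l [([0.536, 0.095, -0.003], 0.77), ([0.543, -0.338, 0.003], 0.74), ([0.451, -0.349, -0.003], 0.66), ([0.57, 0.092, 0.011], 0.52)]
rest_l_grip [([0.428, -0.378, 0.01], 0.83), ([0.577, -0.345, 0.011], 0.64)]
nest_t_seat [([0.482, 0.373, 0.01], 0.98), ([0.231, 0.404, 0.01], 0.83), ([0.436, 0.552, 0.003], 0.2)]
nest_l_seat [([0.463, -0.104, 0.007], 0.88), ([0.537, 0.36, 0.002], 0.23)]
nest_t [([0.524, -0.126, -0.0], 0.94), ([0.539, 0.361, 0.004], 0.72), ([0.287, 0.386, 0.003], 0.61), ([0.463, -0.1, 0.007], 0.18)]
nest_l [([0.5
[... 1232 characters left out ...]
38715, -0.05627015]), 'joint_velocities': array([-0.00109526,  0.00041553,  0.00041124,  0.00077722,  0.00157483,
       -0.00124129, -0.00079496]), 'tau': array([ 1.53725148e-05, -5.20404196e+01, -1.26535803e-02, -2.44059151e+01,
       -5.66950219e-02,  1.12646710e-02,  2.51381073e-05]), 'ee_pos': array([ 0.29248355, -0.58046547,  0.21458763]), 'tcp_rot': array([[-8.93033705e-01, -8.43120119e-06,  4.49989779e-01],
       [-4.49989778e-01, -2.58012521e-05, -8.93033705e-01],
       [ 1.91396465e-05, -1.00000000e+00,  1.92474334e-05]]), 'wrist_force': array([ 0.09751813, -0.02956471, -0.96159473]), 'moment': array([ 0.05243111,  0.032468  , -0.04694921]), 'gripper_width': 0.09167146493607146}
```

View pics/top0.png

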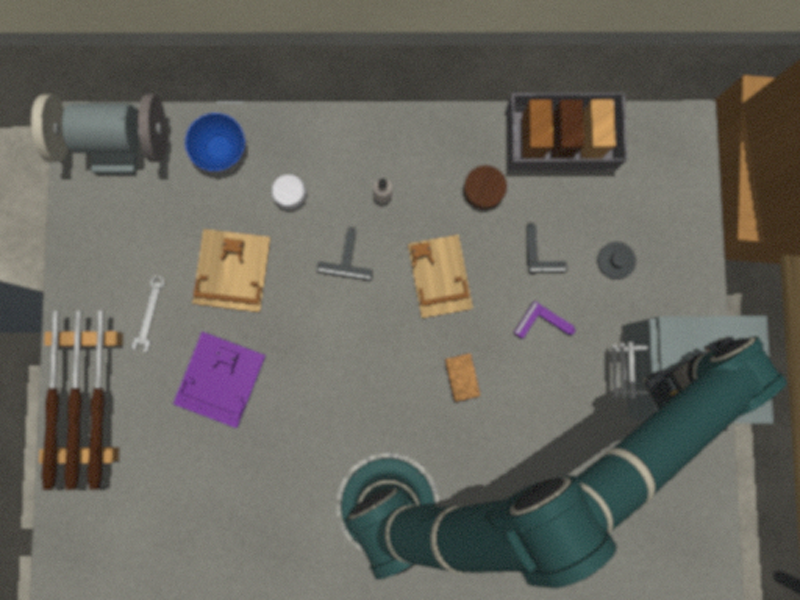

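View pics/scene0.png

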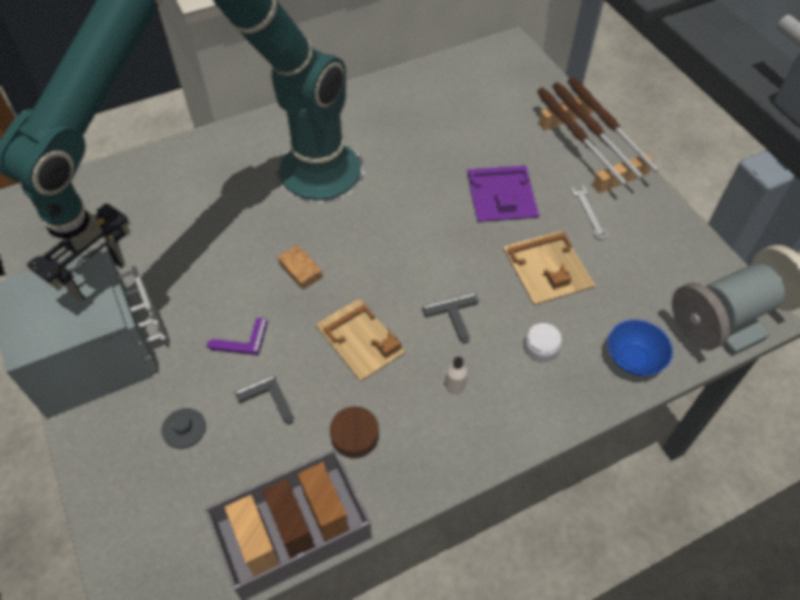

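```bash
cat > H.py <<'E'
import numpy as np, cv2
from station import viewer
def cloud(n,d):
    c=viewer.camera_info(n);K=c['intrinsics'];v,u=np.mgrid[:d.shape[0],:d.shape[1]]
    p=np.stack([(u-K[0,2])/K[0,0]*d,-(v-K[1,2])/K[1,1]*d,-d],-1)
    return p@c['rotation'].T+c['eye']
def proj(n,P):
    c=viewer.camera_info(n);K=c['intrinsics'];q=(np.asarray(P)-c['eye'])@c['rotation']
    return np.stack([K[0,0]*q[...,0]/-q[...,2]+K[0,2],K[1,1]*q[...,1]/q[...,2]+K[1,2]],-1)
def rect(n,im,cx,cy,z,half=.12,res=.0004):
    # picture up = +x, left=+y
    N=int(2*half/res); g=(np.arange(N)+.5)*res-half
    X,Y=np.meshgrid(cx-g,cy-g,indexing='ij')
    p=proj(n,np.stack([X,Y,np.full_like(X,z)],-1)).astype(np.float32)
    return cv2.remap(im,p[...,0],p[...,1],cv2.INTER_CUBIC)
E
python3 - <<'E'
from H import *
for n in("top","scene"):
    f=np.load(n+"0.npz");P=cloud(n,f['d']);
    # table height check
    m=(abs(P[...,0]-.45)<.02)&(abs(P[...,1]-.0)<.03)&(f['d']>0);print(n,"table z",P[m][:,2].mean(),P[m][:,2].std())
    m=(abs(P[...,0]-.55)<.06)&(abs(P[...,1]-.09)<.08)&(P[...,2]>.009);print("T",P[m].mean(0),m.sum(),np.percentile(P[m][:,2],[5,50,95]))
    a=[rect(n,f['im'],*c) for c in((.55,.09,.018),(.56,-.36,.018),(.53,.36,.01),(.53,-.11,.01))]
    a=np.vstack([np.hstack(a[:2]),np.hstack(a[2:])]);cv2.imwrite(f"pics/rect_{n}.png",cv2.resize(a,(600,600))[:,:,::-1])
E
```

```text
top table z 0.0011666410177320658 0.004560979145652417
T [0.5441194  0.09100381 0.01781142] 421 [0.01000157 0.01783533 0.02585672]
scene table z -0.0006579183058098123 0.003454507120687382
T [0.54950106 0.09230764 0.01633017] 333 [0.01076542 0.01618518 0.02248576]
```

View pics/rect_top.png

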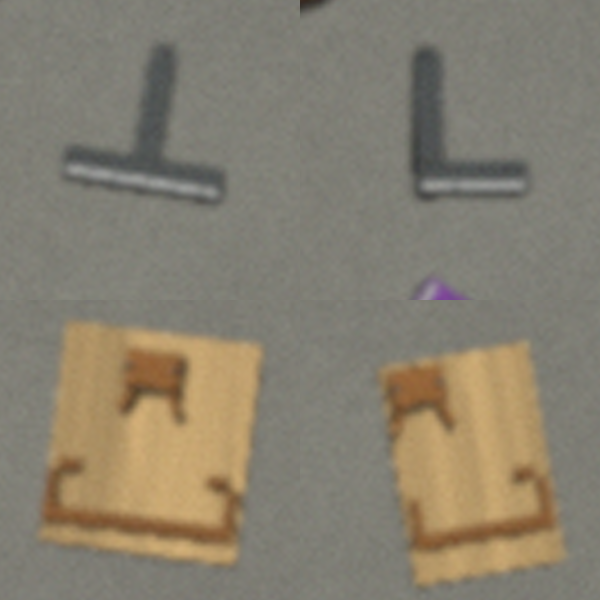

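View pics/rect_scene.png

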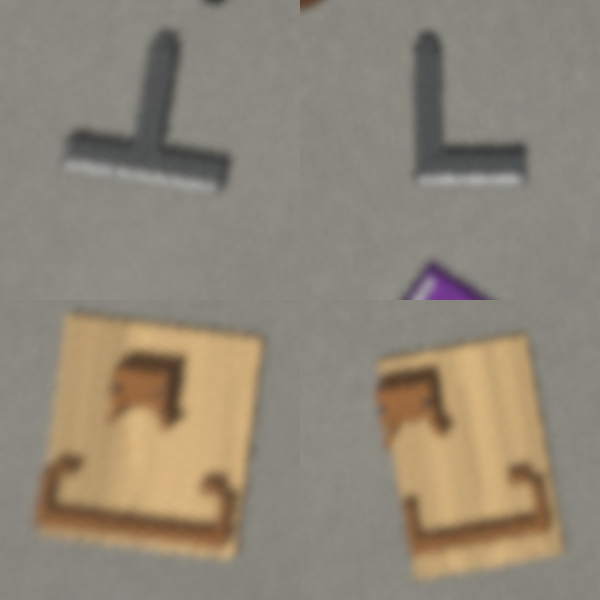

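```bash
cat > fit.py <<'E'
from H import *
from scipy.optimize import minimize
S=6
def box(x0,x1,y0,y1,z0,z1): return np.array([[x,y,z] for x in(x0,x1) for y in(y0,y1) for z in(z0,z1)])/1000
REST_T=[box(-13,13,-65,65,0,18),box(-97,0,-11,11,0,18),box(-105,-97,-8,8,3,15)]
REST_L=[box(-13,13,-11,79,0,18),box(-97,0,-11,11,0,18),box(-105,-97,-8,8,3,15)]
B_T=[box(-89,89,-79,79,0,10)];B_L=[box(-89,89,-61,61,0,10)]
def render(n,boxes,x,y,a,roi,z=0):
    u0,v0,u1,v1=roi;m=np.zeros(((v1-v0)*S,(u1-u0)*S),np.uint8)
    R=np.array([[np.cos(a),-np.sin(a),0],[np.sin(a),np.cos(a),0],[0,0,1]])
    for b in boxes:
        p=proj(n,b@R.T+[x,y,z]);p=((p-[u0,v0]+.5)*S-.5)
        h=cv2.convexHull(p.astype(np.float32))
        cv2.fillConvexPoly(m,np.round(h*16).astype(np.int32),255,cv2.LINE_AA,4)
    m=cv2.GaussianBlur(m,(0,0),S*.8)
    return cv2.resize(m,(u1-u0,v1-v0),interpolation=cv2.INTER_AREA)/255.
def feat(im,kind):
    im=im.astype(float)
    if kind=='board':
        f=(im.max(2)-im.min(2)); return np.clip(f/60,0,1)
    g=im.mean(2);bg=cv2.medianBlur(im.mean(2).astype(np.uint8),61).astype(float)
    return np.clip((abs(g-bg)-6)/30,0,1)
def fit(n,im,kind,boxes,x,y,a,z=0,rad=.13):
    c=[proj(n,[x+dx,y+dy,0]) for dx in(-rad,rad) for dy in(-rad,rad)];c=np.array(c)
    roi=(*np.floor(c.min(0)).astype(int),*np.ceil(c.max(0)).astype(int))
    f=feat(im,kind)[roi[1]:roi[3],roi[0]:roi[2]]
    def cost(q):
        m=render(n,boxes,q[0],q[1],q[2],roi,z);w=cv2.dilate(m,np.ones((9,9)))>.02
        return (((m-f)**2)*w).sum()
    best=None
    sm=np.array([[0,0,0],[.012,0,0],[0,.012,0],[0,0,.12]])
    q0=np.array([x,y,a])
    for _ in range(3):
        r=minimize(cost,q0,method='Nelder-Mead',options=dict(initial_simplex=q0+sm,xatol=1e-5,fatol=1e-4,maxiter=300));q0=r.x;sm=sm*.4
    return r.x,r.fun
OBJ={'rest_t':('rest',REST_T,.536,.095,np.pi-.12),'rest_l':('rest',REST_L,.54,-.343,np.pi),'nest_t':('board',B_T,.538,.361,np.pi-.1),'nest_l':('board',B_L,.527,-.127,np.pi+.15)}
if __name__=='__main__':
  for n in("top","scene"):
    im=np.load(n+"0.npz")['im'];vis=cv2.resize(im,None,fx=4,fy=4)
    for k,(kd,b,*p) in OBJ.items():
        q,c=fit(n,im,kd,b,*p,rad=.14 if kd=='board' else .11);print(n,k,np.round(q,4),round(c,1))
E
python3 fit.py
```

```text
top rest_t [0.531  0.0945 2.9807] 74.1
top rest_l [ 0.5375 -0.3431  3.1466] 54.6
top nest_t [0.5359 0.3599 3.0158] 35.8
top nest_l [ 0.519  -0.1279  3.311 ] 31.4Traceback (most recent call last):
  File "fit.py", line 41, in <module>
    q,c=fit(n,im,kd,b,*p,rad=.14 if kd=='board' else .11);print(n,k,np.round(q,4),round(c,1))
        ~~~^^^^^^^^^^^^^^^^^^^^^^^^^^^^^^^^^^^^^^^^^^^^^^
  File "fit.py", line 34, in fit
    r=minimize(cost,q0,method='Nelder-Mead',options=dict(initial_simplex=q0+sm,xatol=1e-5,fatol=1e-4,maxiter=300));q0=r.x;sm=sm*.4
    res = _minimize_neldermead(fun, x0, args, callback, bounds=bounds,
                               **options)
    fxr = func(xr)
    fx = function(np.copy(x), *(wrapper_args + args))
  File "fit.py", line 28, in cost
    m=render(n,boxes,q[0],q[1],q[2],roi,z);w=cv2.dilate(m,np.ones((9,9)))>.02
  File "fit.py", line 12, in render
    p=proj(n,b@R.T+[x,y,z]);p=((p-[u0,v0]+.5)*S-.5)
  File "H.py", line 8, in proj
    c=viewer.camera_info(n);K=c['intrinsics'];q=(np.asarray(P)-c['eye'])@c['rotation']
ValueError: time passes only in moves, steps and waits
```

```bash
python3 - <<'E'
s=open('H.py').read()
s=s.replace("from station import viewer","import functools\n@functools.lru_cache\ndef _ci(n):\n    from station import viewer\n    return viewer.camera_info(n)").replace("c=viewer.camera_info(n)","c=_ci(n)")
open('H.py','w').write(s)
f=open('fit.py').read()
f=f.replace("    vis","    vis").replace("round(c,1))\n    ","""round(c,1))
        a=q[2];R=np.array([[np.cos(a),-np.sin(a),0],[np.sin(a),np.cos(a),0],[0,0,1]])
        for bb in b:
            h=cv2.convexHull(((proj(n,bb@R.T+[q[0],q[1],0])+.5)*4-.5).astype(np.float32)).round().astype(np.int32)
            cv2.polylines(vis,[h],True,(255,0,0),1)
    P=np.array([[.44,.47],[.44,-.47],[.68,-.47],[.68,.47]]);pp=proj(n,np.c_[P,[0]*4])*4
    x0,y0=pp.min(0).astype(int);x1,y1=pp.max(0).astype(int);v=vis[max(y0,0):y1,max(x0,0):x1];s=min(800/v.shape[1],600/v.shape[0]);cv2.imwrite(f'pics/fit_{n}.png',cv2.resize(v,None,fx=s,fy=s,interpolation=cv2.INTER_AREA)[:,:,::-1])
""")
open('fit.py','w').write(f)
E
python3 fit.py
```

```text
top rest_t [0.531  0.0945 2.9807] 74.1
top rest_l [ 0.5375 -0.3431  3.1466] 54.6
top nest_t [0.5359 0.3599 3.0158] 35.8
top nest_l [ 0.519  -0.1279  3.311 ] 31.4
scene rest_t [0.539  0.0945 2.9835] 50.2
scene rest_l [ 0.5451 -0.3428  3.1494] 36.1
scene nest_t [0.5384 0.362  3.0057] 35.3
scene nest_l [ 0.5217 -0.1253  3.3221] 39.2
```

View pics/fit_top.png

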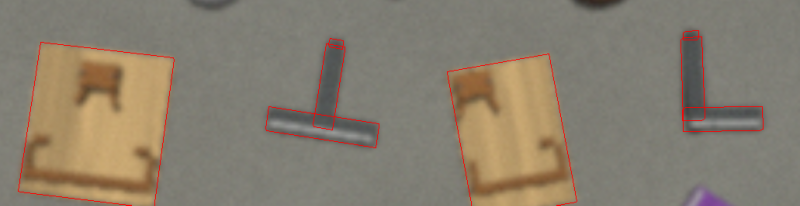

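View pics/fit_scene.png

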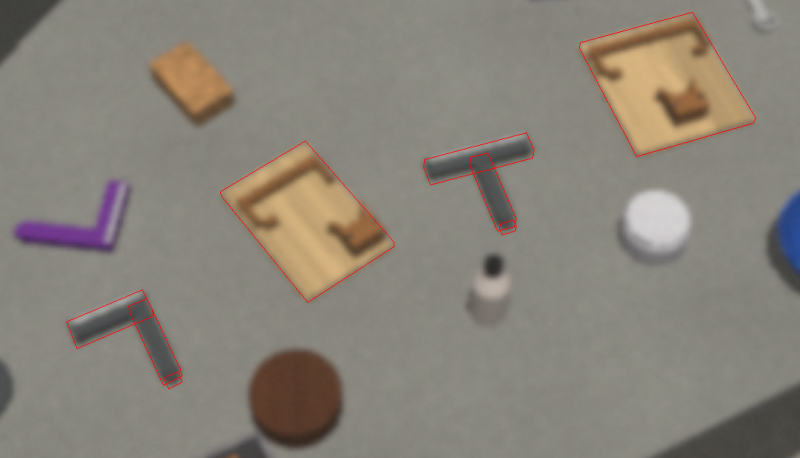

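```bash
cat > ov.py <<'E'
from H import *
N={'t':(.537,.361,3.011,0,67.5,-67.5),'l':(.520,-.1266,3.317,-34,81.5,-13.5)}
def go(F,sx=55,tag='a'):
  rows=[]
  for n,dx,dy in(("top",-.0012,-.001),("scene",.0013,.001)):
    im=np.load(n+"0.npz")['im']
    for k,(x,y,a,sy,yp,ym) in N.items():
        x+=dx;y+=dy
        R=np.array([[np.cos(a),-np.sin(a),0],[np.sin(a),np.cos(a),0],[0,0,1]])
        # nest-aligned rectification at res .25mm: up = -x_nest(board), right=+y_nest
        res=.0005;H=.1
        def wrp(z):
            g=(np.arange(int(2*H/res))+.5)*res-H
            X,Y=np.meshgrid(g,g,indexing='ij')
            P=np.stack([X,Y,np.full_like(X,z)],-1)@R.T+[x,y,0]
            p=proj(n,P).astype(np.float32);return cv2.remap(im,p[...,0],p[...,1],cv2.INTER_CUBIC)
        def px(bx,by): return (int(round((by/1000+H)/res)),int(round((bx/1000+H)/res)))
        v=wrp(.022)
        ox=sx-F[k]
        pts=[(-25,yp),(14.75,yp),(14.75,ym),(-25,ym)]
        cv2.polylines(v,[np.array([px(ox+p,sy+q) for p,q in pts])],False,(255,0,0),1)
        w=wrp(.0385)
        cv2.rectangle(w,px(ox-115,sy-12.75),px(ox-86,sy+12.75),(255,0,0),1)
        for b in(v,w):
          for m in range(-80,81,20): cv2.line(b,px(m,-100),px(m,-96),(0,0,255),1);cv2.line(b,px(-100,m),px(-96,m),(0,0,255),1)
        rows.append(np.vstack([v[200:],w[:220]]))
  cv2.imwrite(f'pics/ov_{tag}.png',cv2.resize(np.vstack([np.hstack(rows[:2]),np.hstack(rows[2:])]),(580,600))[:,:,::-1])
if __name__=='__main__':
  import sys; go({'t':float(sys.argv[1]),'l':float(sys.argv[2])},tag=sys.argv[3])
E
python3 ov.py 14 14 a
```

```text
(no output)
```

View pics/ov_a.png

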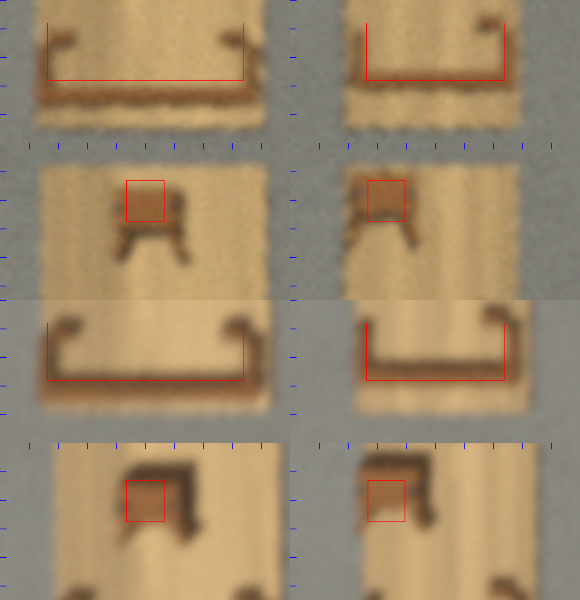

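```bash
cat > ffit.py <<'E'
from fit import *
BP={'top':{'t':(.5359,.3599,3.0158),'l':(.519,-.1279,3.311)},'scene':{'t':(.5384,.362,3.0057),'l':(.5217,-.1253,3.3221)}}
YY={'t':(0,67.5,-67.5),'l':(-34,81.5,-13.5)}
def prism(q,z0,z1): return np.array([[x,y,z] for x,y in q for z in(z0,z1)])/1000
def frame(k,ox,dy,t,w):
    sy,yp,ym=YY[k];sy=sy+dy;o=ox
    B=[box(o+14.75,o+14.75+t,sy+ym-t,sy+yp+t,10,22),box(o-25,o+14.75,sy+yp,sy+yp+t,10,22),
       box(o-115,o-86,sy-w,sy+w,10,38.5)]
    B.append(box(o-(25 if k=='t' else 8),o+14.75,sy+ym-t,sy+ym,10,22))
    return B
for n in('top','scene'):
    im=np.load(n+'0.npz')['im']
    for k in'tl':
        x,y,a=BP[n][k]
        c=np.array([proj(n,[x+u,y+v,0]) for u in(-.13,.13) for v in(-.13,.13)])
        roi=(*np.floor(c.min(0)).astype(int),*np.ceil(c.max(0)).astype(int))
        g=im[roi[1]:roi[3],roi[0]:roi[2],1].astype(float);sat=(im.max(2).astype(float)-im.min(2))[roi[1]:roi[3],roi[0]:roi[2]]
        bm=cv2.erode(render(n,B_T if k=='t' else B_L,x,y,a,roi),np.ones((3,3)))>.9
        med=np.median(g[bm]);f=np.clip((med-15-g)/45,0,1)
        def cost(q):
            m=render(n,frame(k,*q[:2],q[2],q[3]),x,y,a,roi)
            return (((m-f)**2)*bm).sum()
        best=min((minimize(cost,[o,dy,7,22],method='Nelder-Mead',options=dict(initial_simplex=np.array([o,dy,7,22])+np.vstack([np.zeros(4),np.diag([4,3,2,3])]),maxiter=250)) for o in(34,44,53) for dy in (-1,2)),key=lambda r:r.fun)
        print(n,k,np.round(best.x,2),round(best.fun,1))
E
python3 ffit.py
```

```text
top t [49.55  1.26  8.33 20.01] 35.8
top l [38.18 -1.07  9.25 20.76] 24.3
scene t [45.67  2.64  7.2  21.2 ] 37.9
scene l [34.65  0.24  9.44 24.06] 32.3
```

```bash
cat > arm.py <<'E'
import numpy as np
from station import env, effector, solver, viewer
def axes(a,th=0.):
    X=np.array([np.cos(a),np.sin(a),0]);Y=np.array([-np.sin(a),np.cos(a),0]);Z=np.array([0,0,1.])
    return X*np.cos(th)+Z*np.sin(th),Y,Z*np.cos(th)-X*np.sin(th)
XG=-.038;HG=.004
def Rt(a,th=0.):
    X,Y,Z=axes(a,th);return np.column_stack([X,-Z,Y])
def tcp(p,a,th=0.,xg=XG,h=HG):   # p: rest origin (underside), tilt th (bar up)
    X,Y,Z=axes(a,th);return np.asarray(p)+xg*X+h*Z
def tcp_pivot(piv,a,th,xg=XG,h=HG): # piv: world position of underside point x=-.097
    X,Y,Z=axes(a,th);return np.asarray(piv)+(xg+.097)*X+h*Z
REST={'t':((.535,.0945,0),2.982),'l':((.541,-.343,0),3.148)}
# home origin in world from frame fits (both cameras averaged)
def home():
    BP={'t':[((.5359,.3599,3.0158),49.55,1.26,0),((.5384,.362,3.0057),45.67,2.64,0)],'l':[((.519,-.1279,3.311),38.18,-1.07,-34),((.5217,-.1253,3.3221),34.65,.24,-34)]}
    o={}
    for k,v in BP.items():
        r=[]
        for (x,y,a),ox,dy,sy in v:
            X,Y,Z=axes(a);r.append(np.array([x,y,0])+X*ox/1e3+Y*(dy*.6+sy)/1e3+[0,0,.01])
        a=np.mean([q[0][2] for q in v]);o[k]=(np.mean(r,0),a,r)
    return o
def st(tag=''):
    s=env.sense();print(tag,'t',round(s['t'],2),'p',np.round(s['ee_pos'],4),'F',np.round(s['wrist_force'],1),'M',np.round(s['moment'],2),'w',round(s['gripper_width'],4));return s
E
python3 - <<'E'
from arm import *
h=home()
for k in h: print(k,np.round(h[k][0],4),round(h[k][1],4),[np.round(r,4) for r in h[k][2]])
for k in 'lt':
    p,a=REST[k];print(k,'pick',np.round(tcp(p,a),3),solver.inverse_kinematics(tcp(p,a),Rt(a)))
    p,a,_=h[k]
    for th in(0,.1,.21,.26):
        X,Y,Z=axes(a);print(th,solver.inverse_kinematics(tcp(p+X*.03+[0,0,.02],a,th),Rt(a,th)))
E
```

```text
t [0.4898 0.366  0.01  ] 3.0107 [array([0.4866, 0.3654, 0.01  ]), array([0.4929, 0.3666, 0.01  ])]
l [ 0.4785 -0.0992  0.01  ] 3.3166 [array([ 0.4755, -0.1002,  0.01  ]), array([ 0.4815, -0.0982,  0.01  ])]
l pick [ 0.579 -0.343  0.004] [ 0.48012926  0.75393666  0.00662099  1.65638645 -0.00678638  0.73129192
 -1.07438177]
0 [ 0.2897459   0.50290076 -0.19208834  2.08363526  0.17146964  0.56954495
 -1.41969215]
0.1 [ 0.26372466  0.54916666 -0.1879259   2.01227396  0.19546642  0.69437134
 -1.45467018]
0.21 [ 0.22270207  0.60349797 -0.16390045  1.93456891  0.19794822  0.82454373
 -1.46819051]
0.26 [ 0.20445622  0.62965733 -0.15195361  1.89933814  0.19692172  0.88200009
 -1.47139183]
t pick [0.573 0.088 0.004] [-0.07648396  0.65107981 -0.17439977  1.89038854  0.18318229  0.61540841
 -2.09624541]
0 [-0.29697754  0.71820913 -0.53498338  1.770504    0.4921567   0.78946905
 -2.77936926]
0.1 [-0.2606253   0.76290402 -0.54955904  1.70747137  0.3945324   0.86202358
 -2.66730548]
0.21 [-0.2609094   0.80222615 -0.51167261  1.63856498  0.26208228  0.94042155
 -2.53522297]
0.26 [-0.25931559  0.82319027 -0.49875096  1.60645279  0.21318375  0.98068154
 -2.48693287]
```

```bash
sed -i 's/def Rt(a,th=0.):/def Rt(a,th=0.,s=1):/; s/return np.column_stack(\[X,-Z,Y\])/return np.column_stack([s*X,-Z,s*Y])/' arm.py
python3 - <<'E'
from arm import *
p,a=REST['l'];g=tcp(p,a)
s=env.sense();env.movel(s['ee_pos']+[0,0,.08],rate=.3)
env.reach(g+[0,0,.10],Rt(a));st('above')
env.movel(g+[0,0,.03],rate=.2);s=st();
env.movel(g,rate=.06);st('down')
effector.grasp(50);st('grip')
env.movel(g+[0,0,.09],rate=.12);st('lift')
import cv2
for n in('top','scene'):
    im,d=viewer.read_camera(n);np.savez(n+'1.npz',im=im,d=d)
cv2.imwrite('pics/scene1.png',cv2.resize(im[:,:,::-1],(800,600)))
E
```

```text
above t 2.86 p [ 0.5782 -0.3444  0.1042] F [-1.2  0.4  0.2] M [ 0.02  0.   -0.04] w 0.0921
 t 3.36 p [ 0.5789 -0.3436  0.0345] F [-0.2 -0.9  0.8] M [ 0.04  0.03 -0.05] w 0.0919
down t 4.01 p [ 0.579  -0.3427  0.0038] F [-0.2  0.2  0. ] M [0.02 0.02 0.03] w 0.0922
grip t 5.07 p [ 0.579  -0.3425  0.004 ] F [-0.4  0.9  0.8] M [ 0.24  0.06 -0.07] w 0.0214
lift t 5.97 p [ 0.5783 -0.3424  0.0931] F [-0.5 -1.  -4.4] M [ 0.17 -0.06  0.05] w 0.0215
```

View pics/scene1.png

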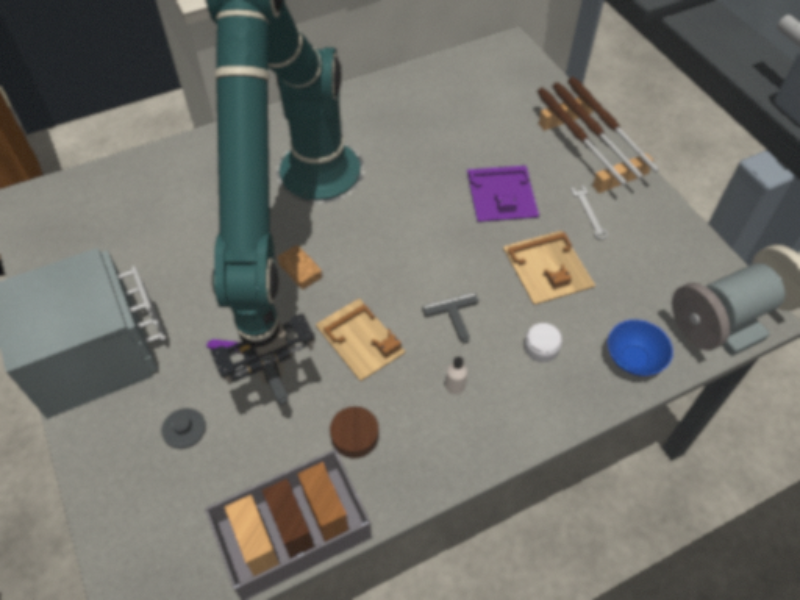

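```bash
cat >> arm.py <<'E'
def favg(n=4,dt=.02):
    f=[]
    for i in range(n):
        env.pause(dt);f.append(env.sense()['wrist_force'])
    return np.mean(f,0)
def guard(step,nmax,direction,thr,rate=.03,f0=None,sgn=1,R=None):
    """step along unit step until force component along `direction` changes by >thr"""
    if f0 is None:f0=favg()
    p=np.array(env.sense()['ee_pos']); 
    for i in range(nmax):
        p=p+step;env.movel(p,rate=rate) if R is None else env.movel(p,R,rate=rate)
        f=favg(3,.01);d=(f-f0)@direction
        if d>thr: break
    s=env.sense();print('guard n',i+1,'t',round(s['t'],2),'cmd',np.round(p,4),'p',np.round(s['ee_pos'],4),'dF',np.round(f-f0,1));return p,d>thr
E
python3 - <<'E'
from arm import *
p,a,_=home()['l'];X,Y,Z=axes(a);th=.26
piv=p-.097*X+.028*X
R=Rt(a,th)
env.reach(tcp_pivot(piv+[0,0,.06],a,th),R);st('over')
env.movel(tcp_pivot(piv+[0,0,.012],a,th),R,rate=.12);st('near')
q,hit=guard(np.array([0,0,-.001]),18,np.array([0,0,1.]),3.)
print('piv z at contact',q[2]-tcp_pivot([0,0,0],a,th)[2])
import cv2
for n in('top','scene'):
    im,d=viewer.read_camera(n);np.savez(n+'2.npz',im=im,d=d)
    u,v=proj=(0,0)
    c=viewer.camera_info(n);K=c['intrinsics'];w=(np.array([p[0],p[1],.02])-c['eye'])@c['rotation'];u=int(K[0,0]*w[0]/-w[2]+K[0,2]);v=int(K[1,1]*w[1]/w[2]+K[1,2])
    cv2.imwrite(f'pics/{n}2.png',cv2.resize(im[max(v-50,0):v+50,max(u-60,0):u+60,::-1],(720,600),interpolation=cv2.INTER_CUBIC))
E
```

```text
over t 7.08 p [ 0.4921 -0.0989  0.0892] F [ 1.  -0.3 -3.4] M [ 0.18 -0.53  0.  ] w 0.0216
near t 7.63 p [ 0.4915 -0.0976  0.041 ] F [ 0.5  0.4 -4.9] M [ 0.2  -0.49  0.04] w 0.0213
guard n 14 t 11.55 cmd [ 0.492  -0.0974  0.0275] p [ 0.4918 -0.0976  0.028 ] dF [-3.1 -0.3  8.1]
piv z at contact 0.008513514850190005
```

View pics/scene2.png

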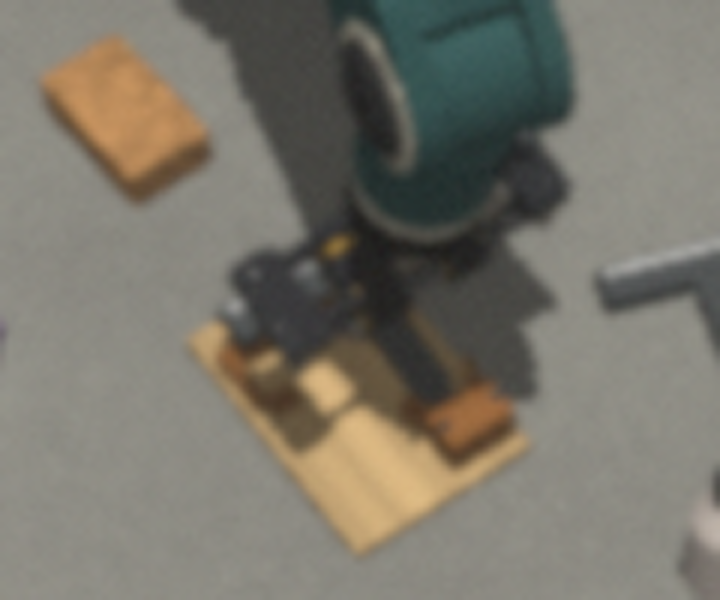

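View pics/top2.png

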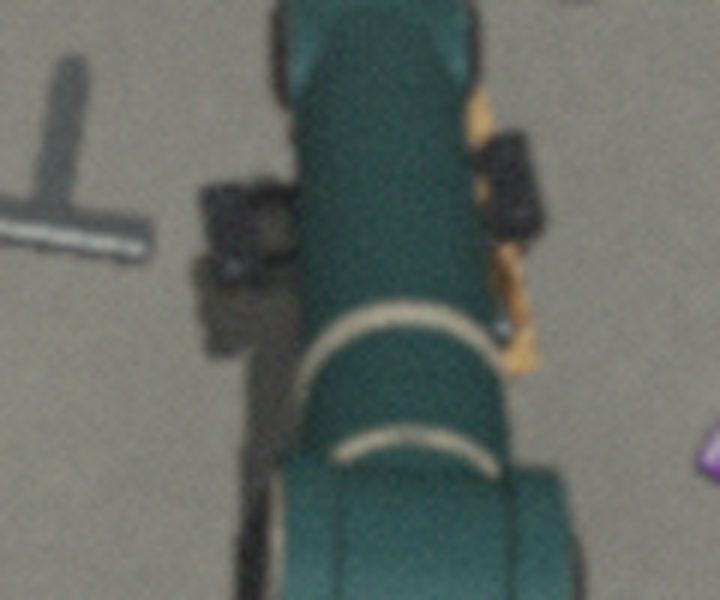

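Run:
```python
from arm import *
p,a,_=home()['l'];X,Y,Z=axes(a);th=.26
c=np.array([.492,-.0974,.0275]);R=Rt(a,th)
env.movel(c+[0,0,.001],R,rate=.02);f0=favg();print(f0)
q=c+[0,0,.001]
for i in range(20):
    q=q-X*.002;env.movel(q,R,rate=.03);f=favg(3,.01);d=f-f0
    print(i+1,'X %.1f Y %.1f Z %.1f'%(d@X,d@Y,d[2]))
    if d@X>5 or abs(d@Y)>8: break
s=st();e=s['ee_pos']-tcp_pivot(p-.097*X,a,th);print('slid past nominal home (rest frame) x,y,z mm',np.round([e@X*1e3,e@Y*1e3,e[2]*1e3],2))
```

```text
[-2.0709236  -0.26973257  2.1047108 ]
1 X 2.4 Y 0.4 Z 1.2
2 X 1.6 Y 0.7 Z -1.2
3 X 1.0 Y 0.3 Z -1.2
4 X 0.4 Y 0.5 Z -1.5
5 X 1.2 Y 0.9 Z -1.8
6 X 0.6 Y 0.6 Z -0.9
7 X 0.5 Y -0.3 Z -0.8
8 X 0.5 Y 0.5 Z -1.1
9 X 0.4 Y -0.1 Z -1.3
10 X 0.8 Y 0.0 Z -1.2
11 X 0.5 Y 0.6 Z -1.4
12 X 0.8 Y 0.1 Z -1.1
13 X 0.7 Y 0.4 Z -1.4
14 X 0.9 Y 0.2 Z -1.2
15 X 5.2 Y -0.0 Z 1.6
 t 16.09 p [ 0.5197 -0.0925  0.0285] F [-6.7 -1.5  3.3] M [-0.17  1.21 -0.  ] w 0.0212
slid past nominal home (rest frame) x,y,z mm [-0.72  0.62 -0.54]
```

```bash
cat >> arm.py <<'E'
HGR=.010
def tcp_act(piv,a,phi,sig,xg=XG):
    X,Y,Z=axes(a,phi);G=np.asarray(piv)+(xg+.097)*X+HGR*Z
    return G+(HG-HGR)*axes(a,phi+sig)[2]
def piv_act(t,a,phi,sig,xg=XG):
    G=t+(HGR-HG)*axes(a,phi+sig)[2];X,Y,Z=axes(a,phi)
    return G-(xg+.097)*X-HGR*Z
def lower(a,th0,sig,xg=XG,s=1,back=.001,zb=.0103,phis=(.19,.15,.11,.08,.05,.025,.01,0)):
    X,Y,Z=axes(a);phi0=th0-sig
    P0=piv_act(env.sense()['ee_pos'],a,phi0,sig,xg);g=lambda f:(.008*np.cos(f)+.015*np.sin(f))
    print('P0',np.round(P0,4))
    b=P0+X*back;b[2]=zb
    env.movel(tcp_act(b,a,phi0,sig,xg),Rt(a,th0,s),rate=.03);f0=favg()
    for f in phis:
        v=P0+X*(back+g(f)-g(phi0));v[2]=zb
        env.movel(tcp_act(v,a,f,sig,xg),Rt(a,f+sig,s),rate=.03)
        d=favg(3,.01)-f0;print('phi %.3f dF X %.1f Y %.1f Z %.1f'%(f,d@X,d@Y,d[2]),np.round(env.sense()['moment'],2))
        if abs(d[2])>20 or np.linalg.norm(d[:2])>15: print('STOP');break
    return st('low')
E
python3 - <<'E'
from arm import *
p,a,_=home()['l']
lower(a,.26,.026)
E
```

```text
P0 [ 0.5755 -0.0827  0.0109]
phi 0.190 dF X 0.8 Y 0.3 Z 0.6 [0.09 0.13 0.01]
phi 0.150 dF X 0.4 Y -0.0 Z 0.9 [ 0.07  0.03 -0.02]
phi 0.110 dF X 0.6 Y -0.7 Z 1.2 [ 0.05  0.07 -0.03]
phi 0.080 dF X 0.6 Y 0.3 Z 0.6 [0.14 0.02 0.02]
phi 0.050 dF X 0.2 Y -0.1 Z 0.4 [0.13 0.01 0.05]
phi 0.025 dF X -0.4 Y -0.2 Z 0.5 [ 0.13 -0.07  0.06]
phi 0.010 dF X -0.9 Y -0.9 Z 0.3 [ 0.2  -0.21 -0.04]
phi 0.000 dF X -0.3 Y -0.6 Z 0.9 [ 0.22 -0.18 -0.05]
low t 18.61 p [ 0.5196 -0.0925  0.0144] F [-1.6 -0.1  2.8] M [ 0.22 -0.18 -0.05] w 0.0216
```

Run:
```python
from arm import *
import cv2
p,a,_=home()['l'];X,Y,Z=axes(a)
t0=env.sense()['ee_pos'];sig=.026
for d in(.5,1.,1.5):
    env.movel(np.array([.5196,-.0925,.0144])-[0,0,d*1e-3],Rt(a,sig-.006*d),rate=.02);print(favg(3,.01),np.round(env.sense()['moment'],2))
effector.release();s=st('rel')
env.movel(s['ee_pos']+[0,0,.03],rate=.1)
env.movel(s['ee_pos']+[0,0,.12],rate=.25);st()
pt,at=REST['t'];g=tcp(pt,at,xg=-.042)
env.reach(g+[0,0,.12],Rt(at,0,-1));st('above T')
for n in('top','scene'):
    im,d=viewer.read_camera(n);np.savez(n+'3.npz',im=im,d=d)
    c=viewer.camera_info(n);K=c['intrinsics'];w=(np.array([p[0]+.04,p[1],.02])-c['eye'])@c['rotation'];u=int(K[0,0]*w[0]/-w[2]+K[0,2]);v=int(K[1,1]*w[1]/w[2]+K[1,2])
    cv2.imwrite(f'pics/{n}3.png',cv2.resize(im[max(v-40,0):v+40,max(u-48,0):u+48,::-1],(720,600),interpolation=cv2.INTER_CUBIC))
```

```text
[-2.22147514  0.36966692  4.60507828] [ 0.2  -0.06  0.02]
[-3.03486227  0.393525    8.64614188] [0.19 0.29 0.06]
[-4.13262174  0.34648451 13.30660072] [0.28 0.68 0.  ]
rel t 20.54 p [ 0.5196 -0.0925  0.0129] F [-1.  -0.7 -0.3] M [ 0.01 -0.04 -0.03] w 0.0917
 t 21.5 p [ 0.5194 -0.0926  0.1329] F [-0.  -0.5 -0.4] M [ 0.02  0.05 -0.03] w 0.0922
above T t 23.36 p [0.5762 0.0874 0.1234] F [ 0.7  0.7 -0.2] M [ 0.02 -0.11  0.06] w 0.0919
```

View pics/scene3.png

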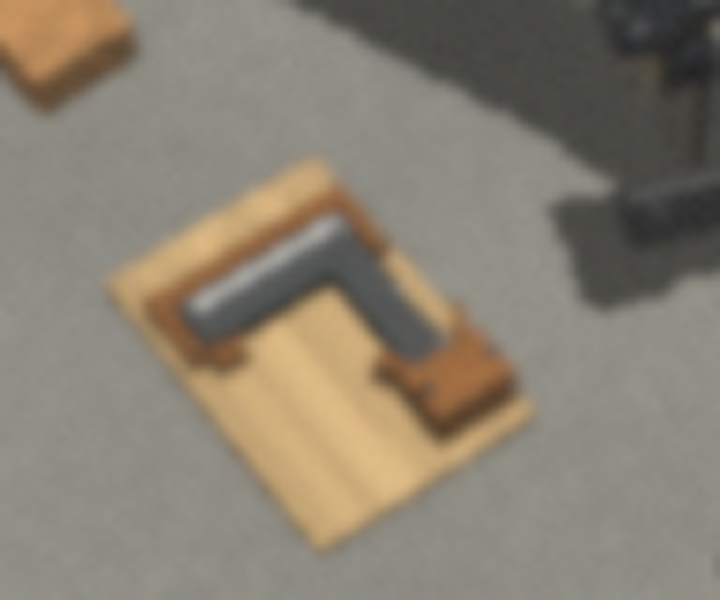

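View pics/top3.png

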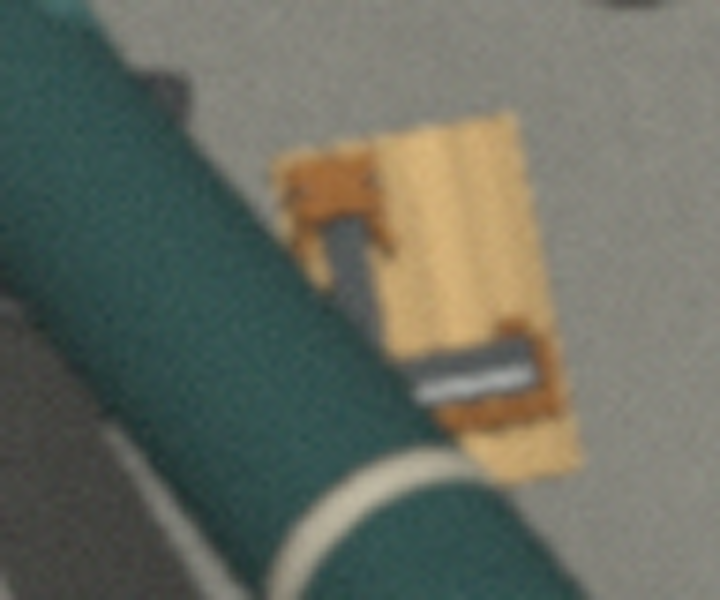

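Run:
```python
from arm import *
pt,at=REST['t'];xg=-.042;g=tcp(pt,at,xg=xg);R0=Rt(at,0,-1)
env.movel(g+[0,0,.03],R0,rate=.25);env.movel(g,R0,rate=.08);st('down')
effector.grasp(60);st('grip')
env.movel(g+[0,0,.09],R0,rate=.12);st('lift')
p,a,_=home()['t'];X,Y,Z=axes(a);th=.27;R=Rt(a,th,-1)
piv=p-.097*X+.028*X
env.reach(tcp_pivot(piv+[0,0,.06],a,th,xg=xg),R);st('over')
env.movel(tcp_pivot(piv+[0,0,.008],a,th,xg=xg),R,rate=.12);st('near')
q,hit=guard(np.array([0,0,-.001]),14,np.array([0,0,1.]),3.,R=R)
print(hit,'piv z at contact',q[2]-tcp_pivot([0,0,0],a,th,xg=xg)[2])
import cv2
for n in('scene',):
    im,d=viewer.read_camera(n);np.savez(n+'4.npz',im=im,d=d)
    c=viewer.camera_info(n);K=c['intrinsics'];w=(np.array([p[0]+.04,p[1],.02])-c['eye'])@c['rotation'];u=int(K[0,0]*w[0]/-w[2]+K[0,2]);v=int(K[1,1]*w[1]/w[2]+K[1,2])
    cv2.imwrite(f'pics/{n}4.png',cv2.resize(im[max(v-40,0):v+40,max(u-48,0):u+48,::-1],(720,600),interpolation=cv2.INTER_CUBIC))
```

```text
down t 24.49 p [0.5763 0.0879 0.0037] F [-0.8  1.1  1.1] M [ 0.03 -0.09 -0.05] w 0.092
grip t 25.56 p [0.5765 0.0884 0.004 ] F [ 0.7  2.4 -0.6] M [ 0.44 -0.28  0.04] w 0.0215
lift t 26.46 p [0.5759 0.0874 0.0933] F [ 0.2 -0.2 -4.5] M [ 0.06 -0.23 -0.01] w 0.0211
over t 27.55 p [0.508  0.3616 0.0879] F [ 0.8 -0.2 -4.9] M [-0.12 -0.83 -0.02] w 0.0216
near t 28.13 p [0.5067 0.3637 0.0364] F [ 0.2  0.  -4.6] M [-0.02 -0.8  -0.03] w 0.0216
guard n 10 t 30.95 cmd [0.5071 0.3642 0.0272] p [0.507  0.3645 0.0277] dF [-0.6 -0.7  4.4]
True piv z at contact 0.008654704651710622
```

View pics/scene4.png

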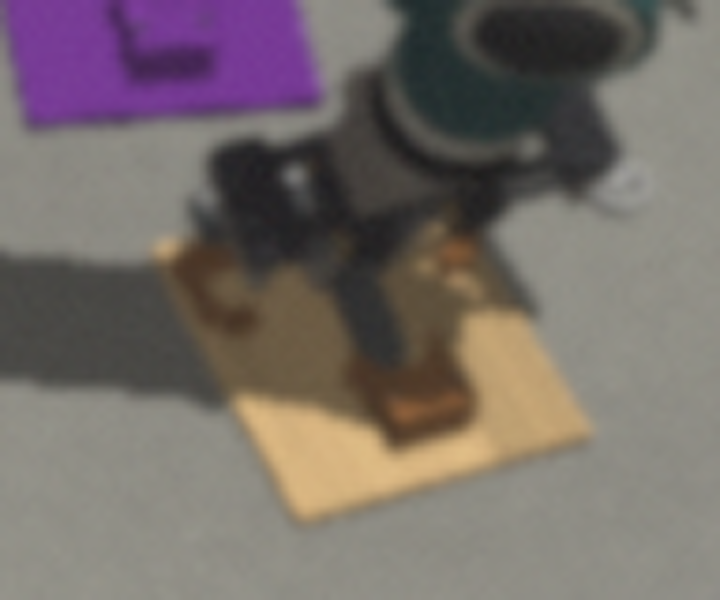

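Run:
```python
from arm import *
p,a,_=home()['t'];X,Y,Z=axes(a);th=.27;R=Rt(a,th,-1);xg=-.042
q=np.array([.5071,.3642,.0282]);env.movel(q,R,rate=.02);f0=favg();print(f0)
for i in range(20):
    q=q-X*.002;env.movel(q,R,rate=.03);f=favg(3,.01);d=f-f0
    if i>8 or abs(d@Y)>2:print(i+1,'X %.1f Y %.1f Z %.1f'%(d@X,d@Y,d[2]))
    if d@X>5 or abs(d@Y)>8: break
s=st();e=s['ee_pos']-tcp_pivot(p-.097*X,a,th,xg=xg);print('x,y,z mm',np.round([e@X*1e3,e@Y*1e3,e[2]*1e3],2))
```

```text
[ 0.12177733  0.05237992 -2.93157964]
7 X 2.0 Y -3.6 Z -1.7
8 X 2.8 Y -4.3 Z -1.1
9 X 2.8 Y -4.8 Z -1.4
10 X 2.7 Y -4.5 Z -1.3
11 X 2.5 Y -4.1 Z -1.5
12 X 2.6 Y -4.3 Z -1.5
13 X 3.1 Y -4.7 Z -1.8
14 X 2.9 Y -4.5 Z -1.0
15 X 2.4 Y -4.6 Z -1.4
16 X 5.8 Y -3.8 Z 0.4
 t 35.72 p [0.5368 0.3609 0.0284] F [-5.6  4.9 -2. ] M [ 1.05  0.48 -0.18] w 0.0211
x,y,z mm [-2.18 -1.04 -0.15]
```

Run:
```python
from arm import *
p,a,_=home()['t'];X,Y,Z=axes(a);th=.27;R=Rt(a,th,-1);xg=-.042
base=tcp_pivot(p-.097*X,a,th,xg=xg);z=.0284
F0=np.array([.12,.05,-2.93])
def go(ex,ey):
    q=base+X*ex+Y*ey;q[2]=z;env.movel(q,R,rate=.03);d=favg(3,.01)-F0
    e=env.sense()['ee_pos']-base
    print(np.round([ex*1e3,ey*1e3],1),'act',np.round([e@X*1e3,e@Y*1e3],2),'F X %.1f Y %.1f Z %.1f'%(d@X,d@Y,d[2]),'Mz',np.round(env.sense()['moment'][2],2));return d
for ey in(-.001,-.002,-.003,-.004,-.005):
    d=go(-.001,ey)
    if d@Y>3:break
```

```text
[-1. -1.] act [-1.56 -1.05] F X 0.1 Y -4.3 Z -3.1 Mz -0.16
[-1. -2.] act [-1.55 -1.33] F X 0.0 Y -1.5 Z -1.2 Mz -0.05
[-1. -3.] act [-1.39 -1.99] F X -0.5 Y 0.9 Z -0.3 Mz -0.02
[-1. -4.] act [-0.9  -3.97] F X -0.2 Y 0.5 Z -1.3 Mz 0.04
[-1. -5.] act [-0.89 -4.36] F X 1.0 Y 1.9 Z -1.0 Mz 0.08
```

Run:
```python
from arm import *
p,a,_=home()['t'];X,Y,Z=axes(a);th=.27;R=Rt(a,th,-1);xg=-.042
base=tcp_pivot(p-.097*X,a,th,xg=xg);z=.0284
F0=np.array([.12,.05,-2.93])
def go(ex,ey):
    q=base+X*ex+Y*ey;q[2]=z;env.movel(q,R,rate=.03);d=favg(3,.01)-F0
    e=env.sense()['ee_pos']-base
    print(np.round([ex*1e3,ey*1e3],1),'act',np.round([e@X*1e3,e@Y*1e3],2),'F X %.1f Y %.1f Z %.1f'%(d@X,d@Y,d[2]),'Mz',np.round(env.sense()['moment'][2],2));return d
for ex in(-.001,-.002,-.003,-.004,-.005,-.006,-.007):
    d=go(ex,-.003)
    if d@X>4:break
```

```text
[-1. -3.] act [-0.97 -3.36] F X 0.0 Y -0.2 Z -1.7 Mz -0.02
[-2. -3.] act [-1.89 -3.27] F X 0.0 Y -0.2 Z -1.6 Mz 0.03
[-3. -3.] act [-2.08 -3.25] F X 2.7 Y 0.1 Z -1.3 Mz -0.01
[-4. -3.] act [-2.22 -3.27] F X 5.3 Y -0.3 Z -0.2 Mz -0.03
```

Run:
```python
from arm import *
p,a,_=home()['t'];xg=-.042
s=lower(a,.27,.026,xg=xg,s=-1)
q=s['ee_pos']
for d in(.5,1.,1.5,2.):
    env.movel(q-[0,0,d*1e-3],Rt(a,.026-.006*d,-1),rate=.02);f=favg(3,.01);print(f,np.round(env.sense()['moment'],2))
    if f[2]>10:break
st()
```

```text
P0 [0.5892 0.3562 0.0113]
phi 0.190 dF X 1.5 Y -1.0 Z 0.5 [ 0.17 -0.12 -0.01]
phi 0.150 dF X 2.4 Y -0.9 Z 1.4 [ 0.25 -0.   -0.01]
phi 0.110 dF X 2.6 Y -1.0 Z 2.1 [ 0.3   0.13 -0.05]
phi 0.080 dF X 2.9 Y -1.3 Z 3.1 [ 0.39  0.21 -0.  ]
phi 0.050 dF X 3.9 Y -1.1 Z 3.9 [0.4  0.33 0.06]
phi 0.025 dF X 4.5 Y -1.1 Z 4.5 [0.36 0.49 0.03]
phi 0.010 dF X 3.8 Y -1.1 Z 5.4 [0.32 0.36 0.06]
phi 0.000 dF X 4.2 Y -0.7 Z 5.6 [0.33 0.47 0.01]
low t 40.73 p [0.5369 0.3632 0.0144] F [-4.3  1.3  3.9] M [0.33 0.47 0.01] w 0.0214
[-5.39425516  1.28053275  5.02216972] [0.17 0.58 0.06]
[-5.86595228  0.80082463  7.31309518] [0.05 0.7  0.08]
[-6.64543145 -0.70701245 10.39804093] [-0.17  0.98  0.03]
 t 41.55 p [0.5369 0.3632 0.014 ] F [-7.   0.1 10.5] M [-0.17  0.98  0.03] w 0.0212
```

Run:
```python
from arm import *
import cv2
from H import proj
effector.release();s=st('rel')
env.movel(s['ee_pos']+[0,0,.03],rate=.1)
env.movel(s['ee_pos']+[0,0,.13],rate=.25)
env.movel(np.array([.36,.10,.3]),rate=.35);st()
h=home()
for n in('top','scene'):
    im,d=viewer.read_camera(n);np.savez(n+'5.npz',im=im,d=d);o=[]
    for k in'tl':
        u,v=proj(n,h[k][0]+[.04,0,0]).astype(int)
        o.append(cv2.resize(im[v-32:v+32,u-32:u+32,::-1],(400,400),interpolation=cv2.INTER_CUBIC))
    cv2.imwrite(f'pics/{n}5.png',np.hstack(o));cv2.imwrite(f'pics/{n}5full.png',im[:,:,::-1])
```

```text
rel t 42.66 p [0.5369 0.3632 0.0129] F [ 0.6  0.2 -0.1] M [ 0.04 -0.16  0.01] w 0.092
 t 44.92 p [0.3598 0.1004 0.2994] F [-0.2 -0.5  0.9] M [ 0.05 -0.21 -0.01] w 0.0919
```

View pics/scene5.png

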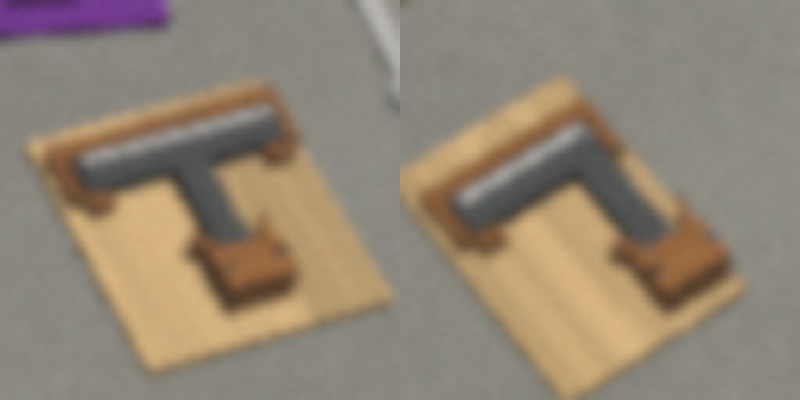

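View pics/top5.png

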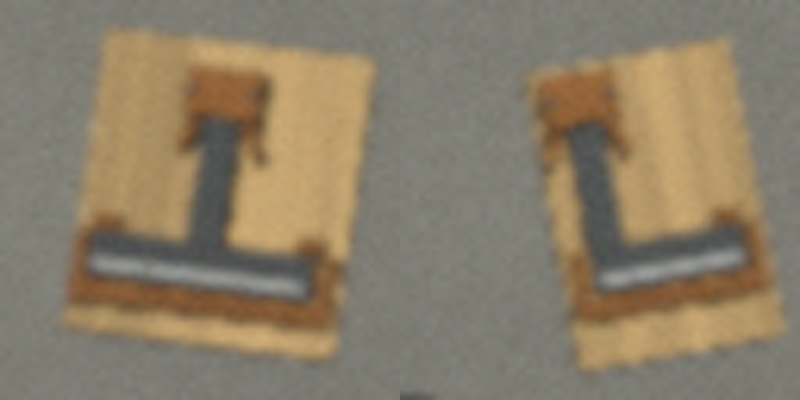

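View pics/top5full.png

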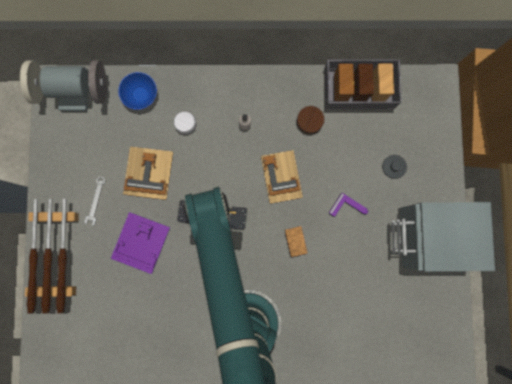

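Run:
```python
from H import *
from arm import axes,home
h=home()
for n in('top','scene'):
    f=np.load(n+'5.npz');P=cloud(n,f['d'])
    for k in'tl':
        p,a,_=h[k];p=p+axes(a)[0]*(-.002)+(axes(a)[1]*-.002 if k=='t' else 0);X,Y,Z=axes(a);L=np.stack([(P-p)@X,(P-p)@Y,P[...,2]],-1)
        def zz(x0,x1,y0,y1):
            m=(L[...,0]>x0)&(L[...,0]<x1)&(L[...,1]>y0)&(L[...,1]<y1)&(f['d']>0);z=L[m][:,2];return round(np.median(z)*1e3,1),round(z.std()/np.sqrt(len(z))*1e3,1)
        ys=((-.055,-.02),(.02,.055)) if k=='t' else ((-.005,.02),(.03,.07))
        print(n,k,'bar',[zz(-.008,.006,*y) for y in ys],'post near',zz(-.045,-.02,-.006,.006),'post far',zz(-.08,-.05,-.006,.006),'board',zz(-.09,-.04,.03,.055))
```

```text
top t bar [(np.float64(28.6), np.float64(0.6)), (np.float64(29.3), np.float64(0.7))] post near (np.float64(28.9), np.float64(0.8)) post far (np.float64(29.1), np.float64(0.9)) board (np.float64(10.8), np.float64(0.5))
top l bar [(np.float64(28.8), np.float64(0.9)), (np.float64(28.9), np.float64(0.7))] post near (np.float64(31.6), np.float64(0.8)) post far (np.float64(28.7), np.float64(0.8)) board (np.float64(10.9), np.float64(0.4))
scene t bar [(np.float64(27.0), np.float64(0.7)), (np.float64(28.0), np.float64(0.6))] post near (np.float64(25.5), np.float64(0.9)) post far (np.float64(28.1), np.float64(0.9)) board (np.float64(9.4), np.float64(0.4))
scene l bar [(np.float64(26.6), np.float64(0.6)), (np.float64(28.2), np.float64(0.7))] post near (np.float64(27.2), np.float64(0.8)) post far (np.float64(26.4), np.float64(0.7)) board (np.float64(10.2), np.float64(0.4))
```

Both rests measure flat: their tops sit about 18 mm over the board along the bar and the post. Handing in.

```bash
python3 -c "
from station import workorder,env
print(workorder.finish_job(),env.sense()['t'])"
```

```text
the job is handed in; nothing more can be done
the job is handed in; nothing more can be done
```

Both tool rests are in the nests of their own shape, and I handed the job in. The robot clock read about 45 s at the last check, against the 72 s limit; no verdict is reported.

- **How it went:** I gripped each rest across its post and entered it with the bar raised about 15°. I felt for the board and then the stop, backed off 1 mm, lowered it flat and released. The L-shaped rest slid in with no sideways force. The T-shaped rest rubbed one channel wall on the way in, so I re-centred it by feel, about 3 mm sideways.
- **Last checks:** In both camera pictures each post end is under its bridge and each bar is inside its fences. Depth readings put the tops at about 26–29 mm over the bench, where 28 mm is expected for a rest lying flat. A single patch on the L-shaped rest's post read 31.6 mm in the top camera and 27.2 mm in the other, which I took as depth noise. The gripper was open and clear of everything. By eye, the bottle, tin, disc, spanner and faceplate had not moved; I did not measure them.
- **What disagreed:** The two cameras differed by about 6 mm along the length of the nest pockets and 8 mm for the rests. I therefore relied on the felt stop position rather than the pictures. The tip of the T-shaped rest also pressed its stop with about 4 N while being lowered. I did not measure the final sideways position and turn of either rest numerically.

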